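Set out the inks for the next proof

TASK

Set out the inks on the light table: stand the yellow ink tin in the middle of the green square mat and the red ink tin in the middle of the round cork mat, stand the blue ink tin on the bare table exactly half-way between the middles of the two mats, and set the brass weight centrally on top of the blue tin to hold its lid shut. Keep the tins upright, leave the pencil cup, the loupe and the brown bottle where they stand, and let go of everything at the end.

Things in the scene. Friction and masses are not known exactly. Their poses are not given: they have to be found in the camera images.
- red_tin_center (a point): Centre (half-way up, 25 mm above its underside) of the red ink tin: a loose upright closed metal cylinder, 52 mm across and 50 mm high, flat on top, with a red band and red lid, 0.2 kg give or take. Axes: z up along the tin; it is round, so yaw does not matter.
- yellow_tin_center (a point): Centre (half-way up, 25 mm above its underside) of the yellow ink tin: a loose upright closed metal cylinder, 52 mm across and 50 mm high, flat on top, with a yellow band and yellow lid, 0.2 kg give or take. Axes: z up along the tin; it is round, so yaw does not matter.
- blue_tin_center (a point): Centre (half-way up, 25 mm above its underside) of the blue ink tin: a loose upright closed metal cylinder, 52 mm across and 50 mm high, flat on top, with a blue band and blue lid, 0.2 kg give or take. Axes: z up along the tin; it is round, so yaw does not matter.
- weight_center (a point): Centre (half-way up, 22.5 mm above its underside) of the brass weight: a loose upright solid brownish-gold metal cylinder, narrower than the tins, 38 mm across and 45 mm high, with two thin dark grooves, about 0.4 kg. z up along the cylinder; round, so yaw does not matter.
- green_mat: Green square mat, 100 x 100 mm, 4 mm thick, fixed to the table. Origin at the centre of its underside (on the table, z = 0), x and y along its sides, z up. The middle of the cork mat lies 240 mm from it along its own y axis, on the +y or the -y side.
- cork_mat: Round brown cork mat, 100 mm across, 4 mm thick, fixed to the table. Origin at the centre of its underside (on the table, z = 0), z up.
- pencil_cup: Grey metal cup of pencils, loose, 72 mm across, cup 95 mm high, pencils to about 170 mm. Origin at the centre of its underside. To be left alone.
- loupe: Black loupe (stand magnifier), loose, 48 mm across, 40 mm high. Origin at the centre of its underside. To be left alone.
- bottle: Brown (amber) glass bottle with a black cap, loose, 56 mm across, 110 mm high. Origin at the centre of its underside. To be left alone.

How it is judged:
By the outcome, as a careful person would: the job done as asked, in the order asked, and still so for the second after the job is handed in, with the robot touching nothing.
It also fails if it takes over 99 s, if anything falls off the work surface, if the arm or the gripper's body presses on something with over 40 N, if the wrist force passes 120 N, or if a joint passes its speed limit or range.

ROBOT

A 6-joint arm with a two-finger parallel gripper is mounted at the origin on the work surface. World frame = base frame: x ahead of the robot, y to its left, z up, the work surface at z = 0. Lengths are in m, angles in rad, forces in N, time in s.
With the tool pointing down it reaches from about 0.35 to 0.975 m from the base axis. Payload 4.9 kg.
Tool frame: the origin (TCP) lies on the centre line of the jaws, within the pads' length; the fingertips stand 14 mm ahead of it and the grasp point (between the pads) lies 5 mm behind it; z points along the fingers, y is the line along which they close (so a half turn about z gives the same grasp; the last joint's range is limited). The gripper opens to 85 mm and grips with 20 to 120 N. Pads are 22 mm wide; open, the fingers measure 114 mm over their backs; the gripper's body (76 mm by 85 mm) begins 54 mm behind the grasp point. The pads swing forward as they close: fully open they stand 13 mm farther back than shut.
Start: joints at [-1.261, 0.053, 1.613, -0, 1.476, -0.119], TCP at [0.26, -0.568, 0.245] pointing down, gripper open.
Joint ranges: [-3.01, 3.01], [-1.01, 2.22], [0.06, 2.58], [-1.02, 4.17], [0.09, 2.62], [-3.14, 3.14]. Speed limits (rad/s): [2.57, 2.57, 3.14, 3.14, 3.14, 3.14].

INTERFACE

Orientations are given as a unit quaternion [w, x, y, z].
In Python, from plant import * gives the robot as it stands.
- The arm moves only by the tool send_rows, never from a script. Its argument "steps" is a list of rows, each an object with "translation": the shift along the tool's x, y, z in cm, a list of three; "delta_rot": the turn, a rotation vector about the tool's x, y, z in rad, a list of three; "jaw": the finger opening in cm, from 0 to 8.54. In form: [{"translation": [dx, dy, dz], "delta_rot": [rx, ry, rz], "jaw": jaw}, ...]. A call has exactly 8 rows; each row is the pose to reach, as a shift and turn from the pose commanded when the call began, along the tool's axes at that moment; what a row does not reach only later rows make up. A row lasts 1/10 s, in which the tool goes at most 50 mm and 8.59 degrees, less where a joint would pass 70% of its speed; a pose out of reach is approached as far as the arm can. A call with a gripper value outside its range is refused whole. The fingers move at their own pace and stop on an object; the grip force is fixed at half the most. Time passes only in rows, so rows that repeat a pose let the fingers close, or fill a call up. It gives the time, the measured TCP pose, the force, the opening and the grip force at its end, in the units of the state.
- state(): the state, without advancing time (a new reading comes with each control period).
- grab_frame(name): name is "scene" or "top"; returns a dict with "pixels" (420x560x3 uint8, blue, green, red), "range_z" (420x560 float32, m along the optical axis (not along the pixel's ray), 0 where there is no reading), "fx", "fy", "cx", "cy" (pixels), "rvec" (rotation vector, rad) and "tvec" (3), from world to camera coordinates, as OpenCV has them. Camera axes: x right, y down, z forward; pixel columns grow to the right and rows downward; lengths in m; the calibration is good to about 2 mm. A picture is of the moment at which its call begins.
- job_done(): hands the job in; it is judged then, once.
The state is a dict: "time": time; "joint_pos": joint angles; "joint_vel": joint speeds; "joint_efforts": joint torques, N m; "tool_pos": TCP position; "tool_rot": TCP orientation; "contact_force": force on the tool from outside, world axes, zero at the start; "ft_torque": the same for the moment, N m; "gripper_width": opening from 0.0 (shut) to 1.0 (fully open); "grasp_force": force on a finger pad.
Only numpy, scipy, OpenCV 4.12 (cv2) and the standard library are available. Lean on these libraries where they do the work, as an engineer would, in place of code of your own. Each camera call takes 0.05 s, during which the arm holds its last target. There are 200 camera calls.

## Working session

There is one attempt and no reset: what is moved stays moved. The work goes in short steps, Python scripts to look and compute and a tool call to move; the robot and the scene stay as the last step left them, time stands still between calls to the robot, and variables do not carry over. Pictures are saved under pics/ and viewed, at most 14 in all, crops included, and the job is handed in when it is done.

Besides the shell and the picture viewer there is one more tool, called after "Emit:" as name(argument=value, ...) on one line, values as JSON. send_rows: Moves the arm, as the interface text tells. Its arguments: {"type":"object","properties":{"steps":{"type":"array","items":{"type":"object","properties":{"translation":{"type":"array","items":{"type":"number"}},"delta_rot":{"type":"array","items":{"type":"number"}},"jaw":{"type":"number"}}}}},"required":["steps"]}

```bash
mkdir -p pics; python3 - <<'E'
from plant import *
import cv2,numpy as np
s=state();print({k:np.round(v,3) for k,v in s.items()})
for n in("scene","top"):
    f=grab_frame(n);cv2.imwrite(f"pics/{n}0.png",f["pixels"]);np.savez(f"{n}0.npz",**f)
    print(n,f["fx"],f["rvec"],f["tvec"])
E
```

```text
{'time': np.float64(0.0), 'joint_pos': array([-1.261,  0.053,  1.614,  0.   ,  1.476, -0.119]), 'joint_vel': array([-0.   , -0.001,  0.001, -0.001, -0.002, -0.001]), 'joint_efforts': array([ 1.0000e-03, -3.9369e+01, -3.7017e+01,  0.0000e+00,  7.0000e-03,
       -0.0000e+00]), 'tool_pos': array([ 0.26 , -0.568,  0.244]), 'tool_rot': array([-0.001,  0.977,  0.213, -0.   ]), 'contact_force': array([-0.333,  0.492,  0.035]), 'ft_torque': array([-0.025, -0.005, -0.006]), 'grasp_force': np.float64(0.0), 'gripper_width': np.float64(1.0)}
scene 508.59128000988886 [ 1.3552224   2.4184438  -0.70092208] [ 0.32041752 -0.41974794  1.53887196]
top 416.73084932623743 [ 2.11968287 -2.17098365  0.14706507] [-6.46968154e-04  6.25477964e-01  8.94739517e-01]
```

View pics/top0.png

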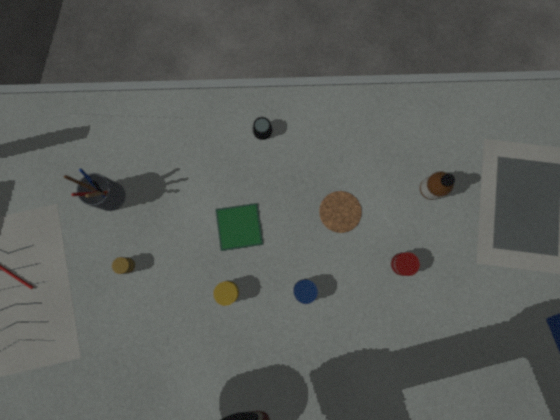

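View pics/scene0.png

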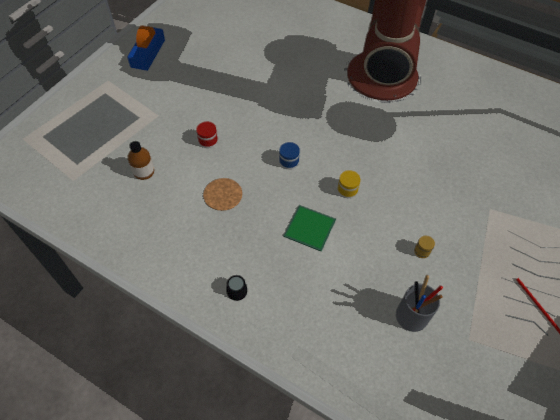

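The top view shows the green mat at (240,227), cork at (341,212), yellow at (226,292), blue at (305,291), red at (405,264), the weight at (123,265), the cup at (100,190), the loupe at (262,128) and the bottle at (440,184). The scene view shows the same things, none of them hidden.

```bash
cat > h.py <<'E'
import cv2,numpy as np
def cam(f): return cv2.Rodrigues(np.array(f["rvec"]))[0],np.array(f["tvec"]).ravel()
def cast(f,uv,z):
    R,t=cam(f);uv=np.atleast_2d(uv)
    d=np.c_[(uv[:,0]-f["cx"])/f["fx"],(uv[:,1]-f["cy"])/f["fy"],np.ones(len(uv))]@R
    c=-R.T@t
    return (c+d*((z-c[2])/d[:,2])[:,None])[:,:2]
def heights(f):
    R,t=cam(f);v,u=np.mgrid[:420,:560];Z=f["range_z"]
    P=np.stack([(u-f["cx"])/f["fx"]*Z,(v-f["cy"])/f["fy"]*Z,Z],-1)
    return ((P-t)@R)
HUE=dict(red=(172,8),yellow=(20,32),blue=(105,125),green=(55,80),cork=(5,19),weight=(15,26))
Z=dict(red=.05,yellow=.05,blue=.05,green=.004,cork=.004,weight=.045)
def blob(f,name,uv,box=34,z=None,tol=.006,smin=90):
    """centroid of coloured pixels at the top height, near uv; returns xy, radius"""
    z=Z[name] if z is None else z
    hsv=cv2.cvtColor(np.array(f["pixels"]),cv2.COLOR_BGR2HSV).astype(int);a,b=HUE[name]
    h=hsv[...,0];m=((h>=a)&(h<=b)) if a<b else ((h>=a)|(h<=b))
    H=heights(f)[...,2]
    m&=(hsv[...,1]>smin)&(abs(H-z)<tol)
    w=np.zeros_like(m);u,v=map(int,uv);w[max(0,v-box):v+box,max(0,u-box):u+box]=1;m&=w
    n,l,s,c=cv2.connectedComponentsWithStats(m.astype(np.uint8))
    i=1+s[1:,4].argmax();vv,uu=np.nonzero(l==i)
    P=cast(f,np.c_[uu,vv],z).astype(np.float32)
    cc,r=cv2.minEnclosingCircle(P)
    return P.mean(0),np.array(cc),r,len(P),P
E
python3 - <<'E'
from h import *
pts={"top":dict(green=(240,227),cork=(341,212),yellow=(226,292),blue=(305,291),red=(405,264),weight=(123,265)),
"scene":dict(green=(310,228),cork=(222,194),yellow=(349,180),blue=(290,152),red=(207,132),weight=(426,244))}
for n in pts:
    f=dict(np.load(n+"0.npz"))
    for k,uv in pts[n].items():
        try:
            m,c,r,N,P=blob(f,k,uv);print(n,k,np.round(m,4),np.round(c,4),round(r,4),N)
            if k=="green": print(cv2.minAreaRect(P))
        except Exception as e: print(n,k,e)
f=dict(np.load("top0.npz"))
print("cup,loupe,bottle",cast(f,[(108,192)],.05),cast(f,[(262,127)],.04),cast(f,[(447,181)],.11))
E
```

```text
top green [0.584  0.0768] [0.584  0.0768] 0.0649 1598
((0.5841672420501709, 0.07698383927345276), (0.09446141868829727, 0.0947825089097023), 7.119076251983643)
top cork [ 0.6138 -0.1612] [ 0.614  -0.1614] 0.0479 1281
top yellow [0.4353 0.1038] [0.4354 0.1038] 0.026 443
top blue [ 0.4353 -0.0709] [ 0.4352 -0.0707] 0.0259 432
top red [ 0.4893 -0.2948] [ 0.4898 -0.2944] 0.027 458
top weight [0.5009 0.3352] [0.5016 0.3353] 0.0191 216
scene green [0.5909 0.0777] [0.5897 0.0783] 0.0678 1329
((0.589992105960846, 0.07732654362916946), (0.09713713079690933, 0.0970187783241272), 6.95919942855835)
scene cork [ 0.6192 -0.1599] [ 0.6187 -0.1599] 0.0497 960
scene yellow [0.4407 0.104 ] [0.4409 0.1041] 0.0282 297
scene blue [ 0.4409 -0.0699] [ 0.442  -0.0689] 0.0278 245
scene red [ 0.4943 -0.2949] [ 0.4935 -0.2926] 0.0289 247
scene weight [0.5075 0.337 ] [0.5071 0.3371] 0.0198 181
cup,loupe,bottle [[0.66493247 0.36675611]] [[0.81167994 0.01683202]] [[ 0.65964877 -0.37341994]]
```

Emit:
send_rows(steps=[{"translation": [5, -6, 0], "delta_rot": [0, 0, -0.145], "jaw": 8.5}, {"translation": [8, -9.5, 0], "delta_rot": [0, 0, -0.29], "jaw": 8.5}, {"translation": [11, -13, 0], "delta_rot": [0, 0, -0.435], "jaw": 8.5}, {"translation": [14, -17, 0], "delta_rot": [0, 0, -0.58], "jaw": 8.5}, {"translation": [17, -20.5, 1], "delta_rot": [0, 0, -0.725], "jaw": 8.5}, {"translation": [20, -24, 1], "delta_rot": [0, 0, -0.87], "jaw": 8.5}, {"translation": [22, -27, 2], "delta_rot": [0, 0, -1.01], "jaw": 8.5}, {"translation": [22, -27, 2], "delta_rot": [0, 0, -1.141], "jaw": 8.5}])

```text
time: 0.9
tool_pos: [0.3477, -0.2263, 0.223]
tool_rot: [-0.002, 0.703, 0.711, 0.001]
contact_force: [0.4, -1.0, -0.2]
gripper_width: 0.998
grasp_force: 0.0
```

```bash
cat > go.py <<'E'
import sys,numpy as np
from plant import *
from scipy.spatial.transform import Rotation as R
s=state();q=np.array(s["tool_rot"]);r=R.from_quat(q[[1,2,3,0]])
want=R.from_matrix(np.array([[0,1,0],[1,0,0],[0,0,-1.]]))
print("t",round(float(s["time"]),2),"pos",np.round(s["tool_pos"],4),"F",np.round(s["contact_force"],1),"w",round(float(s["gripper_width"]),3),"g",round(float(s["grasp_force"]),1),"j6",round(float(s["joint_pos"][5]),2))
print("rot",np.round((r.inv()*want).as_rotvec(),4))
for a in sys.argv[1:]:
    print(a,"cm",np.round(r.inv().apply(np.array(eval(a))-s["tool_pos"])*100,2))
E
python3 go.py ".438,.104,.12" ".438,.104,.025"
```

```text
t 0.9 pos [ 0.3477 -0.2263  0.223 ] F [ 0.4 -1.  -0.2] w 0.998 g 0.0 j6 -0.77
rot [-0.0015 -0.0035  0.011 ]
.438,.104,.12 cm [32.89  9.41 10.4 ]
.438,.104,.025 cm [32.86  9.42 19.9 ]
```

Emit:
send_rows(steps=[{"translation": [4.5, 1.3, 0], "delta_rot": [0, 0, 0], "jaw": 8.5}, {"translation": [9, 2.6, 1], "delta_rot": [0, 0, 0], "jaw": 8.5}, {"translation": [13.5, 3.9, 2], "delta_rot": [0, 0, 0], "jaw": 8.5}, {"translation": [18, 5.2, 3], "delta_rot": [0, 0, 0.01], "jaw": 8.5}, {"translation": [22.5, 6.5, 5], "delta_rot": [0, 0, 0.01], "jaw": 8.5}, {"translation": [27, 7.8, 7], "delta_rot": [0, 0, 0.01], "jaw": 8.5}, {"translation": [31, 8.9, 8.5], "delta_rot": [0, 0, 0.01], "jaw": 8.5}, {"translation": [32.9, 9.4, 10], "delta_rot": [0, 0, 0.01], "jaw": 8.5}])

```text
time: 1.7
tool_pos: [0.4417, 0.1005, 0.1241]
tool_rot: [-0.0, 0.71, 0.704, -0.0]
contact_force: [-0.3, 0.4, -0.2]
gripper_width: 0.994
grasp_force: 0.0
```

```bash
python3 go.py ".438,.104,.08" ".438,.104,.025"
```

```text
t 1.7 pos [0.4417 0.1005 0.1241] F [-0.3  0.4 -0.2] w 0.994 g 0.0 j6 0.07
rot [-0.0008 -0.0006 -0.0076]
.438,.104,.08 cm [ 0.34 -0.37  4.42]
.438,.104,.025 cm [ 0.34 -0.37  9.92]
```

Emit:
send_rows(steps=[{"translation": [0, -0.3, 0], "delta_rot": [0, 0, -0.008], "jaw": 8.5}, {"translation": [0, -0.3, 1], "delta_rot": [0, 0, -0.008], "jaw": 8.5}, {"translation": [0, -0.3, 2], "delta_rot": [0, 0, -0.008], "jaw": 8.5}, {"translation": [0, -0.3, 3], "delta_rot": [0, 0, -0.008], "jaw": 8.5}, {"translation": [0, -0.3, 4], "delta_rot": [0, 0, -0.008], "jaw": 8.5}, {"translation": [0, -0.3, 4], "delta_rot": [0, 0, -0.008], "jaw": 8.5}, {"translation": [0, -0.3, 4], "delta_rot": [0, 0, -0.008], "jaw": 8.5}, {"translation": [0, -0.3, 4], "delta_rot": [0, 0, -0.008], "jaw": 8.5}])

```text
time: 2.5
tool_pos: [0.4395, 0.0974, 0.0858]
tool_rot: [0.0, 0.708, 0.706, 0.0]
contact_force: [-0.3, 1.1, -0.4]
gripper_width: 0.997
grasp_force: 0.0
```

```bash
python3 go.py ".438,.104,.08" ".438,.104,.025"; python3 - <<'E'
from plant import *
import cv2
f=grab_frame("scene");cv2.imwrite("pics/c1.png",cv2.resize(f["pixels"][120:240,270:430],None,fx=4,fy=4))
E
```

```text
t 2.5 pos [0.4395 0.0974 0.0858] F [-0.3  1.1 -0.4] w 0.997 g 0.0 j6 0.06
rot [ 0.0009 -0.0001 -0.0033]
.438,.104,.08 cm [ 0.66 -0.15  0.58]
.438,.104,.025 cm [ 0.66 -0.15  6.08]
```

View pics/c1.png

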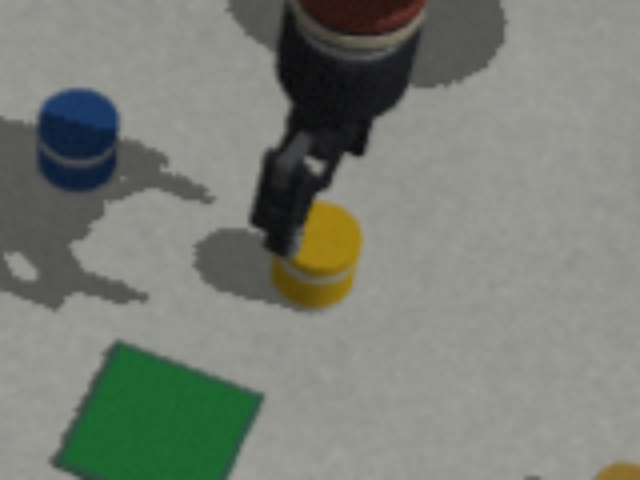

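The gripper is above the yellow tin, with its near finger at about (340,180) in the full image. It sits slightly to the -y side, as the state reading says. I'll descend and grip.

Emit:
send_rows(steps=[{"translation": [0.66, -0.15, 0], "delta_rot": [0, 0, 0], "jaw": 8.5}, {"translation": [0.66, -0.15, 1.5], "delta_rot": [0, 0, 0], "jaw": 8.5}, {"translation": [0.66, -0.15, 3], "delta_rot": [0, 0, 0], "jaw": 8.5}, {"translation": [0.66, -0.15, 4.5], "delta_rot": [0, 0, 0], "jaw": 8.5}, {"translation": [0.66, -0.15, 6], "delta_rot": [0, 0, 0], "jaw": 8.5}, {"translation": [0.66, -0.15, 6], "delta_rot": [0, 0, 0], "jaw": 8.5}, {"translation": [0.66, -0.15, 6], "delta_rot": [0, 0, 0], "jaw": 8.5}, {"translation": [0.66, -0.15, 6], "delta_rot": [0, 0, 0], "jaw": 6}])

```text
time: 3.35
tool_pos: [0.4383, 0.1044, 0.0264]
tool_rot: [0.001, 0.708, 0.706, 0.001]
contact_force: [-0.5, 0.3, -0.4]
gripper_width: 0.853
grasp_force: 0.0
```

Emit:
send_rows(steps=[{"translation": [0, 0, 0], "delta_rot": [0, 0, 0], "jaw": 5.8}, {"translation": [0, 0, 0], "delta_rot": [0, 0, 0], "jaw": 5.5}, {"translation": [0, 0, 0], "delta_rot": [0, 0, 0], "jaw": 5}, {"translation": [0, 0, 0], "delta_rot": [0, 0, 0], "jaw": 4.5}, {"translation": [0, 0, 0], "delta_rot": [0, 0, 0], "jaw": 4.5}, {"translation": [0, 0, 0], "delta_rot": [0, 0, 0], "jaw": 4.5}, {"translation": [0, 0, 0], "delta_rot": [0, 0, 0], "jaw": 4.5}, {"translation": [0, 0, 0], "delta_rot": [0, 0, 0], "jaw": 4.5}])

```text
time: 4.15
tool_pos: [0.4381, 0.1042, 0.0263]
tool_rot: [0.0, 0.708, 0.706, 0.0]
contact_force: [-3.2, -0.6, 6.6]
gripper_width: 0.592
grasp_force: 61.3
```

```bash
python3 go.py ".438,.104,.08" ".438,.104,.025"
```

```text
t 4.15 pos [0.4381 0.1042 0.0263] F [-3.2 -0.6  6.6] w 0.592 g 61.3 j6 0.07
rot [ 0.0007 -0.0001 -0.003 ]
.438,.104,.08 cm [-0.02 -0.   -5.37]
.438,.104,.025 cm [-0.02 -0.01  0.13]
```

Emit:
send_rows(steps=[{"translation": [0, 0, -1.5], "delta_rot": [0, 0, 0], "jaw": 4.5}, {"translation": [0, 0, -3.5], "delta_rot": [0, 0, 0], "jaw": 4.5}, {"translation": [-0.5, 2.5, -4], "delta_rot": [0, 0, 0], "jaw": 4.5}, {"translation": [-1.1, 6, -4], "delta_rot": [0, 0, 0], "jaw": 4.5}, {"translation": [-1.7, 9.5, -4], "delta_rot": [0, 0, 0], "jaw": 4.5}, {"translation": [-2.3, 12.5, -4], "delta_rot": [0, 0, 0], "jaw": 4.5}, {"translation": [-2.6, 14.5, -4], "delta_rot": [0, 0, 0], "jaw": 4.5}, {"translation": [-2.7, 14.9, -4], "delta_rot": [0, 0, 0], "jaw": 4.5}])

```text
time: 4.95
tool_pos: [0.5881, 0.0762, 0.0651]
tool_rot: [0.0, 0.708, 0.706, 0.0]
contact_force: [-0.8, -0.1, -1.7]
gripper_width: 0.593
grasp_force: 63.0
```

Emit:
send_rows(steps=[{"translation": [0, 0, 0], "delta_rot": [0, 0, 0], "jaw": 4.5}, {"translation": [0, 0, 0], "delta_rot": [0, 0, 0], "jaw": 4.5}, {"translation": [0, 0, 0.5], "delta_rot": [0, 0, 0], "jaw": 4.5}, {"translation": [0, 0, 1], "delta_rot": [0, 0, 0], "jaw": 4.5}, {"translation": [0, 0, 1.5], "delta_rot": [0, 0, 0], "jaw": 4.5}, {"translation": [0, 0, 2], "delta_rot": [0, 0, 0], "jaw": 4.5}, {"translation": [0, 0, 2], "delta_rot": [0, 0, 0], "jaw": 4.5}, {"translation": [0, 0, 2], "delta_rot": [0, 0, 0], "jaw": 4.5}])

```text
time: 5.75
tool_pos: [0.5863, 0.0767, 0.045]
tool_rot: [-0.0, 0.708, 0.706, -0.0]
contact_force: [-0.1, 0.0, -1.2]
gripper_width: 0.595
grasp_force: 63.0
```

```bash
python3 go.py ".5872,.0775,.0305"
```

```text
t 5.75 pos [0.5863 0.0767 0.045 ] F [-0.1  0.  -1.2] w 0.595 g 63.0 j6 0.01
rot [-0.0005  0.     -0.003 ]
.5872,.0775,.0305 cm [0.08 0.09 1.45]
```

Emit:
send_rows(steps=[{"translation": [0.08, 0.09, 0.4], "delta_rot": [0, 0, 0], "jaw": 4.5}, {"translation": [0.08, 0.09, 0.8], "delta_rot": [0, 0, 0], "jaw": 4.5}, {"translation": [0.08, 0.09, 1.2], "delta_rot": [0, 0, 0], "jaw": 4.5}, {"translation": [0.08, 0.09, 1.42], "delta_rot": [0, 0, 0], "jaw": 4.5}, {"translation": [0.08, 0.09, 1.42], "delta_rot": [0, 0, 0], "jaw": 4.5}, {"translation": [0.08, 0.09, 1.42], "delta_rot": [0, 0, 0], "jaw": 4.5}, {"translation": [0.08, 0.09, 1.42], "delta_rot": [0, 0, 0], "jaw": 4.5}, {"translation": [0.08, 0.09, 1.42], "delta_rot": [0, 0, 0], "jaw": 4.5}])

```text
time: 6.55
tool_pos: [0.5874, 0.0775, 0.0312]
tool_rot: [0.0, 0.708, 0.706, 0.0]
contact_force: [-0.6, 0.1, -1.9]
gripper_width: 0.595
grasp_force: 63.0
```

Emit:
send_rows(steps=[{"translation": [0, 0, 0], "delta_rot": [0, 0, 0], "jaw": 5.5}, {"translation": [0, 0, 0], "delta_rot": [0, 0, 0], "jaw": 6.5}, {"translation": [0, 0, 0], "delta_rot": [0, 0, 0], "jaw": 7.5}, {"translation": [0, 0, 0], "delta_rot": [0, 0, 0], "jaw": 8.5}, {"translation": [0, 0, -1], "delta_rot": [0, 0, 0], "jaw": 8.5}, {"translation": [0, 0, -3], "delta_rot": [0, 0, 0], "jaw": 8.5}, {"translation": [0, 0, -6], "delta_rot": [0, 0, 0], "jaw": 8.5}, {"translation": [0, 0, -9], "delta_rot": [0, 0, 0], "jaw": 8.5}])

```text
time: 7.35
tool_pos: [0.5871, 0.0775, 0.1224]
tool_rot: [-0.0, 0.708, 0.706, -0.0]
contact_force: [0.9, 0.6, -0.7]
gripper_width: 0.997
grasp_force: 0.0
```

```bash
python3 go.py ".4918,-.2943,.14" ".4918,-.2943,.025"
```

```text
t 7.35 pos [0.5871 0.0775 0.1224] F [ 0.9  0.6 -0.7] w 0.997 g 0.0 j6 0.01
rot [-0.0005 -0.     -0.003 ]
.4918,-.2943,.14 cm [-37.21  -9.42  -1.76]
.4918,-.2943,.025 cm [-37.21  -9.41   9.74]
```

Emit:
send_rows(steps=[{"translation": [-4.5, -1.1, 0], "delta_rot": [0, 0, 0], "jaw": 8.5}, {"translation": [-9.2, -2.3, 0], "delta_rot": [0, 0, 0], "jaw": 8.5}, {"translation": [-13.9, -3.5, 0], "delta_rot": [0, 0, 0], "jaw": 8.5}, {"translation": [-18.6, -4.7, 0], "delta_rot": [0, 0, 0], "jaw": 8.5}, {"translation": [-23.3, -5.9, 0], "delta_rot": [0, 0, 0], "jaw": 8.5}, {"translation": [-28, -7.1, 0], "delta_rot": [0, 0, 0], "jaw": 8.5}, {"translation": [-32.7, -8.3, 0], "delta_rot": [0, 0, 0], "jaw": 8.5}, {"translation": [-36.7, -9.3, 0.5], "delta_rot": [0, 0, 0], "jaw": 8.5}])

```text
time: 8.15
tool_pos: [0.493, -0.292, 0.1181]
tool_rot: [0.002, 0.709, 0.706, 0.0]
contact_force: [1.5, -0.2, 0.4]
gripper_width: 0.994
grasp_force: 0.0
```

Emit:
send_rows(steps=[{"translation": [-0.5, 0, 1], "delta_rot": [0, 0, 0], "jaw": 8.5}, {"translation": [-0.5, 0, 2], "delta_rot": [0, 0, 0], "jaw": 8.5}, {"translation": [-0.5, 0, 3], "delta_rot": [0, 0, 0], "jaw": 8.5}, {"translation": [-0.5, 0, 3], "delta_rot": [0, 0, 0], "jaw": 8.5}, {"translation": [-0.5, 0, 3], "delta_rot": [0, 0, 0], "jaw": 8.5}, {"translation": [-0.5, 0, 3], "delta_rot": [0, 0, 0], "jaw": 8.5}, {"translation": [-0.5, 0, 3], "delta_rot": [0, 0, 0], "jaw": 8.5}, {"translation": [-0.5, 0, 3], "delta_rot": [0, 0, 0], "jaw": 8.5}])

```text
time: 8.95
tool_pos: [0.4936, -0.2941, 0.0866]
tool_rot: [0.0, 0.708, 0.706, 0.0]
contact_force: [0.0, 0.3, -0.3]
gripper_width: 0.993
grasp_force: 0.0
```

```bash
python3 go.py ".4918,-.2945,.025"; python3 - <<'E'
from plant import *
from h import *
for n,a,b in(("top",(236,225),(240,227)),("scene",(310,215),(310,228))):
    f=grab_frame(n)
    m,c,r,N,P=blob(f,"yellow",a,40,z=.054);print(n,m,c,r,N)
    m,c,r,N,P=blob(f,"green",b,smin=70);print(c,r,cv2.minAreaRect(P)[0])
E
```

```text
t 8.95 pos [ 0.4936 -0.2941  0.0866] F [ 0.   0.3 -0.3] w 0.993 g 0.0 j6 -0.66
rot [ 0.0007  0.0005 -0.0025]
.4918,-.2945,.025 cm [-0.04 -0.19  6.16]
top [0.5853231  0.07755292] [0.58531666 0.07757777] 0.026282019913196564 426
[0.58447349 0.07716327] 0.06639401614665985 (0.5843953490257263, 0.07635238021612167)
scene [0.59071296 0.07764735] [0.59129798 0.07743765] 0.028162099421024323 344
[0.58974898 0.07827108] 0.0677620992064476 (0.5896024703979492, 0.07748303562402725)
```

Emit:
send_rows(steps=[{"translation": [0, -0.2, 0], "delta_rot": [0, 0, 0], "jaw": 8.5}, {"translation": [0, -0.2, 1.5], "delta_rot": [0, 0, 0], "jaw": 8.5}, {"translation": [0, -0.2, 3], "delta_rot": [0, 0, 0], "jaw": 8.5}, {"translation": [0, -0.2, 4.5], "delta_rot": [0, 0, 0], "jaw": 8.5}, {"translation": [0, -0.2, 6], "delta_rot": [0, 0, 0], "jaw": 8.5}, {"translation": [0, -0.2, 6], "delta_rot": [0, 0, 0], "jaw": 8.5}, {"translation": [0, -0.2, 6], "delta_rot": [0, 0, 0], "jaw": 7}, {"translation": [0, -0.2, 6], "delta_rot": [0, 0, 0], "jaw": 6}])

```text
time: 9.85
tool_pos: [0.4917, -0.2945, 0.0267]
tool_rot: [0.001, 0.708, 0.706, 0.0]
contact_force: [-0.4, 0.3, -0.8]
gripper_width: 0.701
grasp_force: 0.0
```

Emit:
send_rows(steps=[{"translation": [0, 0, 0], "delta_rot": [0, 0, 0], "jaw": 5.8}, {"translation": [0, 0, 0], "delta_rot": [0, 0, 0], "jaw": 5.5}, {"translation": [0, 0, 0], "delta_rot": [0, 0, 0], "jaw": 5}, {"translation": [0, 0, 0], "delta_rot": [0, 0, 0], "jaw": 4.5}, {"translation": [0, 0, 0], "delta_rot": [0, 0, 0], "jaw": 4.5}, {"translation": [0, 0, 0], "delta_rot": [0, 0, 0], "jaw": 4.5}, {"translation": [0, 0, 0], "delta_rot": [0, 0, 0], "jaw": 4.5}, {"translation": [0, 0, 0], "delta_rot": [0, 0, 0], "jaw": 4.5}])

```text
time: 10.65
tool_pos: [0.4918, -0.2947, 0.0272]
tool_rot: [0.001, 0.708, 0.706, 0.0]
contact_force: [-1.8, 1.4, 6.4]
gripper_width: 0.597
grasp_force: 61.6
```

```bash
python3 go.py ".6163,-.1603,.065"
```

```text
t 10.65 pos [ 0.4918 -0.2947  0.0272] F [-1.8  1.4  6.4] w 0.597 g 61.6 j6 -0.67
rot [ 0.001   0.001  -0.0029]
.6163,-.1603,.065 cm [13.47 12.42 -3.78]
```

Emit:
send_rows(steps=[{"translation": [0, 0, -1.5], "delta_rot": [0, 0, 0], "jaw": 4.5}, {"translation": [0, 0, -3.5], "delta_rot": [0, 0, 0], "jaw": 4.5}, {"translation": [2, 1.8, -4], "delta_rot": [0, 0, 0], "jaw": 4.5}, {"translation": [5, 4.6, -4], "delta_rot": [0, 0, 0], "jaw": 4.5}, {"translation": [8, 7.4, -4], "delta_rot": [0, 0, 0], "jaw": 4.5}, {"translation": [11, 10.2, -4], "delta_rot": [0, 0, 0], "jaw": 4.5}, {"translation": [13, 12, -4], "delta_rot": [0, 0, 0], "jaw": 4.5}, {"translation": [13.5, 12.4, -4], "delta_rot": [0, 0, 0], "jaw": 4.5}])

```text
time: 11.45
tool_pos: [0.6171, -0.1572, 0.0665]
tool_rot: [0.0, 0.707, 0.707, 0.0]
contact_force: [0.7, -0.1, -0.4]
gripper_width: 0.592
grasp_force: 62.9
```

Emit:
send_rows(steps=[{"translation": [0, 0, 0], "delta_rot": [0, 0, 0], "jaw": 4.5}, {"translation": [0, 0, 0], "delta_rot": [0, 0, 0], "jaw": 4.5}, {"translation": [0, 0, 0.5], "delta_rot": [0, 0, 0], "jaw": 4.5}, {"translation": [0, 0, 1], "delta_rot": [0, 0, 0], "jaw": 4.5}, {"translation": [0, 0, 1.5], "delta_rot": [0, 0, 0], "jaw": 4.5}, {"translation": [0, 0, 2], "delta_rot": [0, 0, 0], "jaw": 4.5}, {"translation": [0, 0, 2], "delta_rot": [0, 0, 0], "jaw": 4.5}, {"translation": [0, 0, 2], "delta_rot": [0, 0, 0], "jaw": 4.5}])

```text
time: 12.25
tool_pos: [0.6155, -0.1596, 0.0458]
tool_rot: [-0.0, 0.708, 0.706, -0.0]
contact_force: [0.4, -0.5, -1.7]
gripper_width: 0.595
grasp_force: 62.9
```

```bash
python3 go.py ".6163,-.1603,.0315"
```

```text
t 12.25 pos [ 0.6155 -0.1596  0.0458] F [ 0.4 -0.5 -1.7] w 0.595 g 62.9 j6 -0.37
rot [-0.0005 -0.0002 -0.0031]
.6163,-.1603,.0315 cm [-0.07  0.09  1.43]
```

Emit:
send_rows(steps=[{"translation": [-0.07, 0.09, 0.4], "delta_rot": [0, 0, 0], "jaw": 4.5}, {"translation": [-0.07, 0.09, 0.8], "delta_rot": [0, 0, 0], "jaw": 4.5}, {"translation": [-0.07, 0.09, 1.2], "delta_rot": [0, 0, 0], "jaw": 4.5}, {"translation": [-0.07, 0.09, 1.42], "delta_rot": [0, 0, 0], "jaw": 4.5}, {"translation": [-0.07, 0.09, 1.42], "delta_rot": [0, 0, 0], "jaw": 4.5}, {"translation": [-0.07, 0.09, 1.42], "delta_rot": [0, 0, 0], "jaw": 4.5}, {"translation": [-0.07, 0.09, 1.42], "delta_rot": [0, 0, 0], "jaw": 4.5}, {"translation": [-0.07, 0.09, 1.42], "delta_rot": [0, 0, 0], "jaw": 4.5}])

```text
time: 13.05
tool_pos: [0.6166, -0.1603, 0.032]
tool_rot: [0.0, 0.708, 0.706, 0.0]
contact_force: [0.9, 0.1, -1.6]
gripper_width: 0.593
grasp_force: 62.8
```

Emit:
send_rows(steps=[{"translation": [0, 0, 0], "delta_rot": [0, 0, 0], "jaw": 5.5}, {"translation": [0, 0, 0], "delta_rot": [0, 0, 0], "jaw": 6.5}, {"translation": [0, 0, 0], "delta_rot": [0, 0, 0], "jaw": 7.5}, {"translation": [0, 0, 0], "delta_rot": [0, 0, 0], "jaw": 8.5}, {"translation": [0, 0, -1], "delta_rot": [0, 0, 0], "jaw": 8.5}, {"translation": [0, 0, -3], "delta_rot": [0, 0, 0], "jaw": 8.5}, {"translation": [0, 0, -6], "delta_rot": [0, 0, 0], "jaw": 8.5}, {"translation": [0, 0, -9], "delta_rot": [0, 0, 0], "jaw": 8.5}])

```text
time: 13.85
tool_pos: [0.6163, -0.1602, 0.1232]
tool_rot: [-0.0, 0.708, 0.706, -0.0]
contact_force: [0.4, -1.0, 0.3]
gripper_width: 0.992
grasp_force: 0.0
```

```bash
python3 go.py ".438,-.0704,.085" ".438,-.0704,.025"
```

```text
t 13.85 pos [ 0.6163 -0.1602  0.1232] F [ 0.4 -1.   0.3] w 0.992 g 0.0 j6 -0.37
rot [-0.0005 -0.0002 -0.003 ]
.438,-.0704,.085 cm [  8.92 -17.85   3.83]
.438,-.0704,.025 cm [  8.92 -17.85   9.83]
```

Emit:
send_rows(steps=[{"translation": [2, -4, 0], "delta_rot": [0, 0, 0], "jaw": 8.5}, {"translation": [4, -8, 0], "delta_rot": [0, 0, 0], "jaw": 8.5}, {"translation": [6, -12, 0], "delta_rot": [0, 0, 0], "jaw": 8.5}, {"translation": [8, -16, 0.5], "delta_rot": [0, 0, 0], "jaw": 8.5}, {"translation": [8.9, -17.8, 2], "delta_rot": [0, 0, 0], "jaw": 8.5}, {"translation": [8.9, -17.8, 3.5], "delta_rot": [0, 0, 0], "jaw": 8.5}, {"translation": [8.9, -17.8, 3.5], "delta_rot": [0, 0, 0], "jaw": 8.5}, {"translation": [8.9, -17.8, 3.5], "delta_rot": [0, 0, 0], "jaw": 8.5}])

```text
time: 14.65
tool_pos: [0.4393, -0.0709, 0.0878]
tool_rot: [0.0, 0.708, 0.706, 0.0]
contact_force: [-0.6, -0.4, 0.8]
gripper_width: 0.991
grasp_force: 0.0
```

```bash
python3 go.py ".438,-.0704,.025"; python3 - <<'E'
from plant import *
from h import *
for n,a in(("top",(341,210)),("scene",(222,180))):
    f=grab_frame(n)
    m,c,r,N,P=blob(f,"red",a,40,z=.054);print(n,m,c,r,N)
E
```

```text
t 14.65 pos [ 0.4393 -0.0709  0.0878] F [-0.6 -0.4  0.8] w 0.991 g 0.0 j6 -0.32
rot [ 0.0009  0.0003 -0.003 ]
.438,-.0704,.025 cm [ 0.05 -0.13  6.28]
top [ 0.6147374 -0.1609228] [ 0.61496854 -0.16089794] 0.026521172374486923 430
scene [ 0.61980855 -0.160742  ] [ 0.61930424 -0.16039397] 0.027995334938168526 303
```

Emit:
send_rows(steps=[{"translation": [0.05, -0.13, 0], "delta_rot": [0, 0, 0], "jaw": 8.5}, {"translation": [0.05, -0.13, 1.5], "delta_rot": [0, 0, 0], "jaw": 8.5}, {"translation": [0.05, -0.13, 3], "delta_rot": [0, 0, 0], "jaw": 8.5}, {"translation": [0.05, -0.13, 4.5], "delta_rot": [0, 0, 0], "jaw": 8.5}, {"translation": [0.05, -0.13, 6.1], "delta_rot": [0, 0, 0], "jaw": 8.5}, {"translation": [0.05, -0.13, 6.1], "delta_rot": [0, 0, 0], "jaw": 8.5}, {"translation": [0.05, -0.13, 6.1], "delta_rot": [0, 0, 0], "jaw": 7}, {"translation": [0.05, -0.13, 6.1], "delta_rot": [0, 0, 0], "jaw": 6}])

```text
time: 15.55
tool_pos: [0.4385, -0.0706, 0.0271]
tool_rot: [0.001, 0.708, 0.706, 0.0]
contact_force: [-0.3, -0.2, 0.5]
gripper_width: 0.704
grasp_force: 0.0
```

Emit:
send_rows(steps=[{"translation": [0, 0, 0], "delta_rot": [0, 0, 0], "jaw": 5.8}, {"translation": [0, 0, 0], "delta_rot": [0, 0, 0], "jaw": 5.5}, {"translation": [0, 0, 0], "delta_rot": [0, 0, 0], "jaw": 5}, {"translation": [0, 0, 0], "delta_rot": [0, 0, 0], "jaw": 4.5}, {"translation": [0, 0, 0], "delta_rot": [0, 0, 0], "jaw": 4.5}, {"translation": [0, 0, 0], "delta_rot": [0, 0, 0], "jaw": 4.5}, {"translation": [0, 0, 0], "delta_rot": [0, 0, 0], "jaw": 4.5}, {"translation": [0, 0, 0], "delta_rot": [0, 0, 0], "jaw": 4.5}])

```text
time: 16.35
tool_pos: [0.4378, -0.0704, 0.0269]
tool_rot: [0.0, 0.708, 0.706, -0.0]
contact_force: [-3.3, 0.1, 6.0]
gripper_width: 0.596
grasp_force: 61.2
```

```bash
python3 go.py ".6015,-.0416,.065"
```

```text
t 16.35 pos [ 0.4378 -0.0704  0.0269] F [-3.3  0.1  6. ] w 0.596 g 61.2 j6 -0.32
rot [ 0.0001  0.0003 -0.0029]
.6015,-.0416,.065 cm [ 2.93 16.36 -3.81]
```

Emit:
send_rows(steps=[{"translation": [0, 0, -1.5], "delta_rot": [0, 0, 0], "jaw": 4.5}, {"translation": [0, 0, -3.5], "delta_rot": [0, 0, 0], "jaw": 4.5}, {"translation": [0.5, 3, -4], "delta_rot": [0, 0, 0], "jaw": 4.5}, {"translation": [1.2, 7, -4], "delta_rot": [0, 0, 0], "jaw": 4.5}, {"translation": [1.9, 11, -4], "delta_rot": [0, 0, 0], "jaw": 4.5}, {"translation": [2.5, 14, -4], "delta_rot": [0, 0, 0], "jaw": 4.5}, {"translation": [2.8, 16, -4], "delta_rot": [0, 0, 0], "jaw": 4.5}, {"translation": [2.9, 16.4, -4], "delta_rot": [0, 0, 0], "jaw": 4.5}])

```text
time: 17.15
tool_pos: [0.6032, -0.0413, 0.0655]
tool_rot: [0.0, 0.708, 0.706, 0.0]
contact_force: [-1.4, -0.5, -2.8]
gripper_width: 0.593
grasp_force: 63.5
```

Emit:
send_rows(steps=[{"translation": [0, 0, 0], "delta_rot": [0, 0, 0], "jaw": 4.5}, {"translation": [0, 0, 0], "delta_rot": [0, 0, 0], "jaw": 4.5}, {"translation": [0, 0, 0.5], "delta_rot": [0, 0, 0], "jaw": 4.5}, {"translation": [0, 0, 1], "delta_rot": [0, 0, 0], "jaw": 4.5}, {"translation": [0, 0, 1.5], "delta_rot": [0, 0, 0], "jaw": 4.5}, {"translation": [0, 0, 2], "delta_rot": [0, 0, 0], "jaw": 4.5}, {"translation": [0, 0, 2], "delta_rot": [0, 0, 0], "jaw": 4.5}, {"translation": [0, 0, 2], "delta_rot": [0, 0, 0], "jaw": 4.5}])

```text
time: 17.95
tool_pos: [0.6014, -0.0417, 0.0456]
tool_rot: [-0.0, 0.708, 0.706, -0.0]
contact_force: [-0.0, -0.5, -2.6]
gripper_width: 0.593
grasp_force: 63.5
```

```bash
python3 go.py ".6015,-.0416,.0272"
```

```text
t 17.95 pos [ 0.6014 -0.0417  0.0456] F [-0.  -0.5 -2.6] w 0.593 g 63.5 j6 -0.19
rot [-0.0006 -0.0001 -0.003 ]
.6015,-.0416,.0272 cm [0.01 0.01 1.84]
```

Emit:
send_rows(steps=[{"translation": [0, 0, 0.5], "delta_rot": [0, 0, 0], "jaw": 4.5}, {"translation": [0, 0, 1], "delta_rot": [0, 0, 0], "jaw": 4.5}, {"translation": [0, 0, 1.5], "delta_rot": [0, 0, 0], "jaw": 4.5}, {"translation": [0, 0, 1.82], "delta_rot": [0, 0, 0], "jaw": 4.5}, {"translation": [0, 0, 1.82], "delta_rot": [0, 0, 0], "jaw": 4.5}, {"translation": [0, 0, 1.82], "delta_rot": [0, 0, 0], "jaw": 4.5}, {"translation": [0, 0, 1.82], "delta_rot": [0, 0, 0], "jaw": 4.5}, {"translation": [0, 0, 1.82], "delta_rot": [0, 0, 0], "jaw": 4.5}])

```text
time: 18.75
tool_pos: [0.6016, -0.0417, 0.0278]
tool_rot: [0.0, 0.708, 0.706, 0.0]
contact_force: [0.2, 0.6, -2.1]
gripper_width: 0.596
grasp_force: 63.4
```

Emit:
send_rows(steps=[{"translation": [0, 0, 0], "delta_rot": [0, 0, 0], "jaw": 5.5}, {"translation": [0, 0, 0], "delta_rot": [0, 0, 0], "jaw": 6.5}, {"translation": [0, 0, 0], "delta_rot": [0, 0, 0], "jaw": 7.5}, {"translation": [0, 0, 0], "delta_rot": [0, 0, 0], "jaw": 8.5}, {"translation": [0, 0, -1], "delta_rot": [0, 0, 0], "jaw": 8.5}, {"translation": [0, 0, -3], "delta_rot": [0, 0, 0], "jaw": 8.5}, {"translation": [0, 0, -6], "delta_rot": [0, 0, 0], "jaw": 8.5}, {"translation": [0, 0, -9], "delta_rot": [0, 0, 0], "jaw": 8.5}])

```text
time: 19.55
tool_pos: [0.6013, -0.0417, 0.119]
tool_rot: [-0.0, 0.708, 0.706, -0.0]
contact_force: [-0.6, -0.2, 0.6]
gripper_width: 0.998
grasp_force: 0.0
```

```bash
python3 go.py ".504,.336,.085"
```

```text
t 19.55 pos [ 0.6013 -0.0417  0.119 ] F [-0.6 -0.2  0.6] w 0.998 g 0.0 j6 -0.19
rot [-0.0004 -0.0001 -0.003 ]
.504,.336,.085 cm [37.74 -9.84  3.41]
```

Emit:
send_rows(steps=[{"translation": [4.7, -1.2, 0], "delta_rot": [0, 0, 0], "jaw": 8.5}, {"translation": [9.4, -2.4, 0], "delta_rot": [0, 0, 0], "jaw": 8.5}, {"translation": [14.1, -3.6, 0], "delta_rot": [0, 0, 0], "jaw": 8.5}, {"translation": [18.8, -4.9, 0], "delta_rot": [0, 0, 0], "jaw": 8.5}, {"translation": [23.5, -6.1, 0], "delta_rot": [0, 0, 0], "jaw": 8.5}, {"translation": [28.2, -7.3, 0], "delta_rot": [0, 0, 0], "jaw": 8.5}, {"translation": [32.9, -8.6, 0], "delta_rot": [0, 0, 0], "jaw": 8.5}, {"translation": [37, -9.6, 0.5], "delta_rot": [0, 0, 0], "jaw": 8.5}])

```text
time: 20.35
tool_pos: [0.5064, 0.3312, 0.1147]
tool_rot: [0.0, 0.708, 0.706, 0.001]
contact_force: [1.1, 1.1, 0.0]
gripper_width: 0.994
grasp_force: 0.0
```

Emit:
send_rows(steps=[{"translation": [0.7, -0.2, 1], "delta_rot": [0, 0, 0], "jaw": 8.5}, {"translation": [0.7, -0.2, 2], "delta_rot": [0, 0, 0], "jaw": 8.5}, {"translation": [0.7, -0.2, 3], "delta_rot": [0, 0, 0], "jaw": 8.5}, {"translation": [0.7, -0.2, 3], "delta_rot": [0, 0, 0], "jaw": 8.5}, {"translation": [0.7, -0.2, 3], "delta_rot": [0, 0, 0], "jaw": 8.5}, {"translation": [0.7, -0.2, 3], "delta_rot": [0, 0, 0], "jaw": 8.5}, {"translation": [0.7, -0.2, 3], "delta_rot": [0, 0, 0], "jaw": 8.5}, {"translation": [0.7, -0.2, 3], "delta_rot": [0, 0, 0], "jaw": 8.5}])

```text
time: 21.15
tool_pos: [0.5052, 0.3354, 0.0833]
tool_rot: [0.0, 0.708, 0.706, 0.0]
contact_force: [1.2, -0.4, 0.1]
gripper_width: 0.993
grasp_force: 0.0
```

```bash
python3 go.py ".504,.336,.025"; python3 - <<'E'
from plant import *
from h import *
for n,a in(("top",(292,220)),("scene",(267,200))):
    f=grab_frame(n);cv2.imwrite(f"pics/{n}2.png",f["pixels"])
    m,c,r,N,P=blob(f,"blue",a,40);print(n,m,c,r,N)
E
```

```text
t 21.15 pos [0.5052 0.3354 0.0833] F [ 1.2 -0.4  0.1] w 0.993 g 0.0 j6 0.47
rot [ 0.0008 -0.0004 -0.0035]
.504,.336,.025 cm [ 0.05 -0.12  5.83]
top [ 0.59949887 -0.04241529] [ 0.59986275 -0.04130755] 0.026324540376663208 401
scene [ 0.60518205 -0.04140512] [ 0.60536158 -0.04165015] 0.02725142613053322 309
```

View pics/scene2.png

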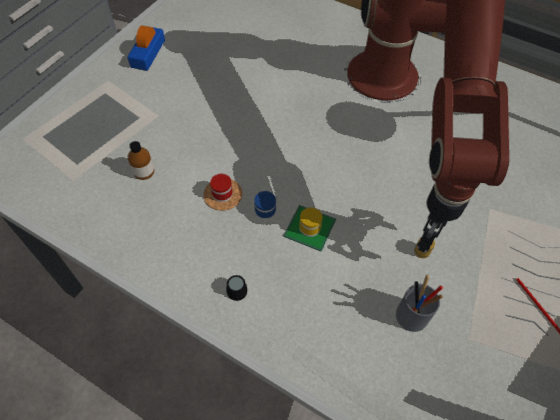

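The three tins stand in a row: red on the cork at (221,188), blue half-way at (265,204) and yellow on the green mat at (311,222). The gripper is over the weight at (425,247).

Emit:
send_rows(steps=[{"translation": [0.05, -0.12, 0], "delta_rot": [0, 0, 0], "jaw": 8.5}, {"translation": [0.05, -0.12, 1.5], "delta_rot": [0, 0, 0], "jaw": 8.5}, {"translation": [0.05, -0.12, 3], "delta_rot": [0, 0, 0], "jaw": 8.5}, {"translation": [0.05, -0.12, 4.5], "delta_rot": [0, 0, 0], "jaw": 8.5}, {"translation": [0.05, -0.12, 5.7], "delta_rot": [0, 0, 0], "jaw": 8.5}, {"translation": [0.05, -0.12, 5.7], "delta_rot": [0, 0, 0], "jaw": 7.5}, {"translation": [0.05, -0.12, 5.7], "delta_rot": [0, 0, 0], "jaw": 6.5}, {"translation": [0.05, -0.12, 5.7], "delta_rot": [0, 0, 0], "jaw": 5.5}])

```text
time: 22.05
tool_pos: [0.5041, 0.3364, 0.0263]
tool_rot: [0.0, 0.708, 0.706, 0.001]
contact_force: [0.4, -0.7, 0.7]
gripper_width: 0.642
grasp_force: 0.0
```

Emit:
send_rows(steps=[{"translation": [0, 0, 0], "delta_rot": [0, 0, 0], "jaw": 5}, {"translation": [0, 0, 0], "delta_rot": [0, 0, 0], "jaw": 4.5}, {"translation": [0, 0, 0], "delta_rot": [0, 0, 0], "jaw": 4}, {"translation": [0, 0, 0], "delta_rot": [0, 0, 0], "jaw": 3}, {"translation": [0, 0, 0], "delta_rot": [0, 0, 0], "jaw": 3}, {"translation": [0, 0, 0], "delta_rot": [0, 0, 0], "jaw": 3}, {"translation": [0, 0, 0], "delta_rot": [0, 0, 0], "jaw": 3}, {"translation": [0, 0, 0], "delta_rot": [0, 0, 0], "jaw": 3}])

```text
time: 22.85
tool_pos: [0.5037, 0.3363, 0.0265]
tool_rot: [-0.0, 0.708, 0.706, 0.0]
contact_force: [-2.7, 0.3, 5.6]
gripper_width: 0.43
grasp_force: 60.5
```

```bash
python3 go.py ".6014,-.0417,.14"
```

```text
t 22.85 pos [0.5037 0.3363 0.0265] F [-2.7  0.3  5.6] w 0.43 g 60.5 j6 0.47
rot [ 0.0003 -0.0004 -0.003 ]
.6014,-.0417,.14 cm [-37.77   9.88 -11.36]
```

Emit:
send_rows(steps=[{"translation": [0, 0, -1], "delta_rot": [0, 0, 0], "jaw": 3}, {"translation": [0, 0, -3], "delta_rot": [0, 0, 0], "jaw": 3}, {"translation": [0, 0, -6], "delta_rot": [0, 0, 0], "jaw": 3}, {"translation": [0, 0, -9], "delta_rot": [0, 0, 0], "jaw": 3}, {"translation": [-2, 0.5, -11.4], "delta_rot": [0, 0, 0], "jaw": 3}, {"translation": [-5.5, 1.4, -11.4], "delta_rot": [0, 0, 0], "jaw": 3}, {"translation": [-9, 2.3, -11.4], "delta_rot": [0, 0, 0], "jaw": 3}, {"translation": [-12.5, 3.3, -11.4], "delta_rot": [0, 0, 0], "jaw": 3}])

```text
time: 23.65
tool_pos: [0.5355, 0.2096, 0.139]
tool_rot: [-0.0, 0.708, 0.706, -0.001]
contact_force: [0.1, 0.4, -3.8]
gripper_width: 0.432
grasp_force: 60.6
```

Emit:
send_rows(steps=[{"translation": [-3.7, 1, 0], "delta_rot": [0, 0, 0], "jaw": 3}, {"translation": [-7.4, 2, 0], "delta_rot": [0, 0, 0], "jaw": 3}, {"translation": [-11.1, 2.9, 0], "delta_rot": [0, 0, 0], "jaw": 3}, {"translation": [-14.8, 3.9, 0], "delta_rot": [0, 0, 0], "jaw": 3}, {"translation": [-18.5, 4.9, 0], "delta_rot": [0, 0, 0], "jaw": 3}, {"translation": [-22, 5.8, 0], "delta_rot": [0, 0, 0], "jaw": 3}, {"translation": [-24.5, 6.4, 0], "delta_rot": [0, 0, 0], "jaw": 3}, {"translation": [-25.3, 6.6, 0], "delta_rot": [0, 0, 0], "jaw": 3}])

```text
time: 24.45
tool_pos: [0.601, -0.0448, 0.1388]
tool_rot: [-0.0, 0.709, 0.705, -0.001]
contact_force: [-0.6, 0.6, -3.5]
gripper_width: 0.429
grasp_force: 60.7
```

Emit:
send_rows(steps=[{"translation": [0, 0, 0], "delta_rot": [0, 0, 0], "jaw": 3}, {"translation": [0, 0, 0], "delta_rot": [0, 0, 0], "jaw": 3}, {"translation": [0, 0, 1], "delta_rot": [0, 0, 0], "jaw": 3}, {"translation": [0, 0, 2], "delta_rot": [0, 0, 0], "jaw": 3}, {"translation": [0, 0, 3], "delta_rot": [0, 0, 0], "jaw": 3}, {"translation": [0, 0, 4], "delta_rot": [0, 0, 0], "jaw": 3}, {"translation": [0, 0, 4], "delta_rot": [0, 0, 0], "jaw": 3}, {"translation": [0, 0, 4], "delta_rot": [0, 0, 0], "jaw": 3}])

```text
time: 25.25
tool_pos: [0.6011, -0.0421, 0.099]
tool_rot: [-0.0, 0.708, 0.706, -0.0]
contact_force: [0.4, -0.2, -3.1]
gripper_width: 0.426
grasp_force: 60.7
```

```bash
python3 go.py ".6015,-.0416,.0768"
```

```text
t 25.25 pos [ 0.6011 -0.0421  0.099 ] F [ 0.4 -0.2 -3.1] w 0.426 g 60.7 j6 -0.19
rot [-0.0011 -0.0002 -0.0029]
.6015,-.0416,.0768 cm [0.05 0.04 2.22]
```

Emit:
send_rows(steps=[{"translation": [0.05, 0.04, 0.5], "delta_rot": [0, 0, 0], "jaw": 3}, {"translation": [0.05, 0.04, 1], "delta_rot": [0, 0, 0], "jaw": 3}, {"translation": [0.05, 0.04, 1.5], "delta_rot": [0, 0, 0], "jaw": 3}, {"translation": [0.05, 0.04, 1.8], "delta_rot": [0, 0, 0], "jaw": 3}, {"translation": [0.05, 0.04, 2.1], "delta_rot": [0, 0, 0], "jaw": 3}, {"translation": [0.05, 0.04, 2.2], "delta_rot": [0, 0, 0], "jaw": 3}, {"translation": [0.05, 0.04, 2.2], "delta_rot": [0, 0, 0], "jaw": 3}, {"translation": [0.05, 0.04, 2.2], "delta_rot": [0, 0, 0], "jaw": 3}])

```text
time: 26.05
tool_pos: [0.6019, -0.0418, 0.0779]
tool_rot: [0.0, 0.708, 0.706, 0.0]
contact_force: [-0.8, -0.0, -4.5]
gripper_width: 0.428
grasp_force: 60.7
```

```bash
python3 go.py ".6015,-.0416,.0768"
```

```text
t 26.05 pos [ 0.6019 -0.0418  0.0779] F [-0.8 -0.  -4.5] w 0.428 g 60.7 j6 -0.19
rot [ 0.0003  0.0001 -0.003 ]
.6015,-.0416,.0768 cm [ 0.02 -0.04  0.11]
```

Emit:
send_rows(steps=[{"translation": [0, 0, 0.1], "delta_rot": [0, 0, 0], "jaw": 3}, {"translation": [0, 0, 0.1], "delta_rot": [0, 0, 0], "jaw": 3}, {"translation": [0, 0, 0.1], "delta_rot": [0, 0, 0], "jaw": 4.2}, {"translation": [0, 0, 0.1], "delta_rot": [0, 0, 0], "jaw": 5.2}, {"translation": [0, 0, 0.1], "delta_rot": [0, 0, 0], "jaw": 6.5}, {"translation": [0, 0, 0.1], "delta_rot": [0, 0, 0], "jaw": 8}, {"translation": [0, 0, 0.1], "delta_rot": [0, 0, 0], "jaw": 8.5}, {"translation": [0, 0, -0.5], "delta_rot": [0, 0, 0], "jaw": 8.5}])

```text
time: 26.85
tool_pos: [0.6011, -0.0416, 0.082]
tool_rot: [-0.001, 0.708, 0.706, -0.001]
contact_force: [-0.5, -0.4, -0.0]
gripper_width: 0.996
grasp_force: 0.0
```

Emit:
send_rows(steps=[{"translation": [0, 0, -1.5], "delta_rot": [0, 0, 0], "jaw": 8.5}, {"translation": [0, 0, -4], "delta_rot": [0, 0, 0], "jaw": 8.5}, {"translation": [0, 0, -8], "delta_rot": [0, 0, 0], "jaw": 8.5}, {"translation": [0, -4, -12], "delta_rot": [0, 0, 0], "jaw": 8.5}, {"translation": [0, -8.5, -12], "delta_rot": [0, 0, 0], "jaw": 8.5}, {"translation": [0, -13, -12], "delta_rot": [0, 0, 0], "jaw": 8.5}, {"translation": [0, -17, -12], "delta_rot": [0, 0, 0], "jaw": 8.5}, {"translation": [0, -20, -12], "delta_rot": [0, 0, 0], "jaw": 8.5}])

```text
time: 27.65
tool_pos: [0.4001, -0.041, 0.2039]
tool_rot: [0.001, 0.708, 0.706, 0.0]
contact_force: [-0.4, -0.7, 0.5]
gripper_width: 0.995
grasp_force: 0.0
```

```bash
python3 go.py; python3 - <<'E'
from plant import *
from h import *
for n,ps in(("top",dict(weight=((290,218),.095),yellow=((238,225),.054),red=((341,210),.054))),("scene",dict(weight=((265,185),.095),yellow=((310,218),.054),red=((221,184),.054)))):
    f=grab_frame(n);cv2.imwrite(f"pics/{n}3.png",f["pixels"])
    for k,(a,z) in ps.items():
        try:
            m,c,r,N,P=blob(f,k,a,26,z=z);print(n,k,m,c,r,N)
        except Exception as e:print(n,k,e)
E
```

```text
t 27.65 pos [ 0.4001 -0.041   0.2039] F [-0.4 -0.7  0.5] w 0.995 g 0.0 j6 -0.28
rot [ 0.0019  0.0006 -0.003 ]
top weight [ 0.5991616  -0.04060161] [ 0.59953284 -0.04023645] 0.018209433183073997 223
top yellow [0.58534807 0.07775641] [0.58564872 0.07751383] 0.025993341580033302 427
top red [ 0.61487037 -0.1608661 ] [ 0.61509669 -0.16087873] 0.026543324813246727 431
scene weight [ 0.6060938  -0.03924663] [ 0.60599172 -0.03845992] 0.02031044289469719 171
scene yellow [0.59091204 0.07769561] [0.59080946 0.07852214] 0.02813374064862728 344
scene red [ 0.6200673  -0.16087684] [ 0.61960381 -0.16142294] 0.027717143297195435 303
```

View pics/scene3.png

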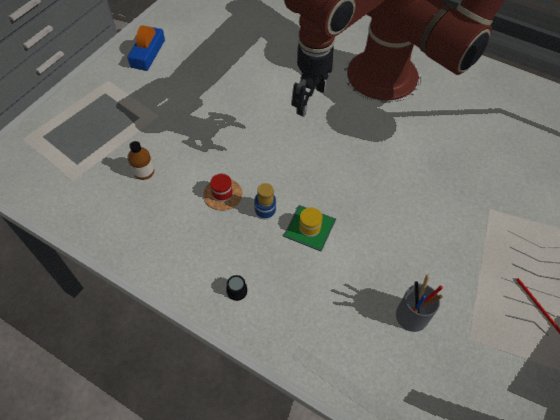

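The weight stands upright on the blue tin at (265,192), within about 2 mm of centre. Red on the cork at (221,188) and yellow on the green mat at (311,222) are in place, and the cup, loupe and bottle look untouched. The gripper is clear of everything.

```bash
python3 -c "
from plant import *
print(job_done())"
```

```text
the job is handed in; nothing more can be done
None
```

The job is handed in, with all four pieces placed in the order asked: by the cameras the tins are within about 1 mm of target and the weight within about 2 mm of the blue tin's centre; the cup, loupe and bottle were left alone, the gripper is open and clear, and it took about 28 s.

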